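Weigh out a batch of battery cells on a sprung feed scale

TASK

Make up a batch by weight: one cell at a time, slide battery cells gently up their lanes onto the sprung pan, each one until it rests against the stop at the back of the pan, without lifting them. Add only as many as it takes for the dial's needle to stand between the two teeth of the mark with nothing touching the pan; leave the other cells lying at the foot of their lanes and the things round the scale undisturbed.

Things in the scene. Friction and masses are not known exactly. Their poses are not given: they have to be found in the camera images.
- scale: Fixed metal feed scale, 168 mm wide. Origin: centre of base at bench height; x = pushing direction (foot to stop), y left, z up. Foot deck x -125 to -50 mm, top 6 mm high, open at its rear end (x = -125) for a finger to come in behind a cell. Dial head behind the pan: x from 97 mm on, y -85 to 5, 90 mm high, its face tilted up and toward the foot.
- ramp_lip (a point): Top edge of the ramp, middle (scale frame x = 22, y = 0, z = 20 mm), axes as the scale. The ramp rises evenly from the end of the foot deck (x = -50, z = 6 mm) to here. Four lanes run along x over deck and ramp, centres y = +60, +20, -20, -60 mm, 37 mm clear between 3 mm walls that stand 9 mm above the surface and end at the lip.
- pan (a joint): Sprung weighing pan across all lanes, from 3 mm beyond the lip to its back stop. Value = sink in m: 0 empty (floor 1 mm below the lip), 0.0122 bottomed. Each cell sinks it about 2.5 mm (cells differ by up to 5 per cent). Pressing or pushing also moves it: read it with nothing touching.
- pan_stop (a point): Foot of the pan's upright back stop (16 mm high, rigid, across the whole pan), at its front face on the pan's floor, in the middle; axes as the scale. Scale frame: x = 90, y = 0, z = 19 mm minus the sink; it moves with the pan.
- needle (a joint): The dial's black needle, 34 mm long, geared to the pan: 0.12 rad per mm of sink, about 0.30 rad for each cell. 0 = empty pan, pointing 0.75 rad left of the dial's top; grows clockwise as seen facing the dial.
- mark (a joint): The mark on the dial's rim: a dark steel bracket with two teeth 0.4 rad (15 mm) apart pointing to the hub. Value = middle between the teeth, same zero and sense as the needle, 0.5 to 1.3, fixed during the job. The needle stands between the teeth when within 0.18 rad of it. The gap exceeds one cell's step, so 2, 3 or 4 cells always reach it.
- needle_hub (a point): Centre of the dial on the needle's axis, scale frame x = 127, y = -40, z = 52 mm. Its axes turn with the needle; z is the dial's outward normal.
- mark_hub (a point): Same point as needle_hub, axes turning with the mark. The needle is in the middle of the mark when the x axes of the two coincide.
- cell_1: Black battery cell lying on its side, 33 wide, 24 high, 56 mm long with its tabs, 0.1 kg, in the leftmost (y = +60 mm) lane. Origin: centre of its underside, z up, own +y toward the stop. The solid block reaches 28 mm from the origin toward the stop and 23 mm to the rear, where two small tabs stick out 5 mm. Starts on the foot deck.
- cell_2: Black battery cell lying on its side, 33 wide, 24 high, 56 mm long with its tabs, 0.1 kg, in the second (y = +20 mm) lane. Origin: centre of its underside, z up, own +y toward the stop. The solid block reaches 28 mm from the origin toward the stop and 23 mm to the rear, where two small tabs stick out 5 mm. Starts on the foot deck.
- cell_3: Black battery cell lying on its side, 33 wide, 24 high, 56 mm long with its tabs, 0.1 kg, in the third (y = -20 mm) lane. Origin: centre of its underside, z up, own +y toward the stop. The solid block reaches 28 mm from the origin toward the stop and 23 mm to the rear, where two small tabs stick out 5 mm. Starts on the foot deck.
- cell_4: Black battery cell lying on its side, 33 wide, 24 high, 56 mm long with its tabs, 0.1 kg, in the rightmost (y = -60 mm) lane. Origin: centre of its underside, z up, own +y toward the stop. The solid block reaches 28 mm from the origin toward the stop and 23 mm to the rear, where two small tabs stick out 5 mm. Starts on the foot deck.
- board: Small green circuit board, 29x75x12 mm, lying right of the scale's foot; a bystander. Origin: centre of its underside.
- spool: Solder spool standing on its flange, 55 mm across, 30 mm high, on the card mat left of the scale; a bystander. Origin: centre of its underside.
- pen: Marker pen, 15x141x15 mm, lying at the right of the bench; a bystander. Origin: centre of its underside.
Not all that is in view belongs to the job. What is shaped like the cell_1 but turquoise is not meant.

How it is judged:
By the outcome, as a careful person would: the job done as asked, in the order asked, and still so for the second after the job is handed in, with the robot touching nothing.
It also fails if it takes over 64 s, if anything falls off the work surface, if the arm or the gripper's body presses on something with over 40 N, if the wrist force passes 120 N, or if a joint passes its speed limit or range.

ROBOT

A 7-joint arm with a two-finger parallel gripper is mounted at the origin on a cart in front of the work surface, level with it; the furniture and walls round the work are solid. World frame = base frame: x ahead of the robot, y to its left, z up, the work surface at z = 0. Lengths are in m, angles in rad, forces in N, time in s.
With the tool pointing down it reaches from about 0.4 to 0.925 m from the base axis. Payload 4.1 kg.
Tool frame: the origin (TCP) lies midway between the tips of the shut fingers; the grasp point (between the pads) lies 19 mm behind it; z points along the fingers, y is the line along which they close (so a half turn about z gives the same grasp; the last joint's range is limited). The gripper opens to 85 mm and grips with 20 to 120 N. Pads are 22 mm wide; open, the fingers measure 114 mm over their backs; the gripper's body (76 mm by 85 mm) begins 54 mm behind the grasp point. The pads swing forward as they close: fully open they stand 13 mm farther back than shut.
Start: joints at [-1.263, 0.398, 0.045, 1.537, -0.019, 1.207, -0.051], TCP at [0.257, 0.597, 0.231] pointing down, gripper open.
Joint ranges: [-2.82, 2.82], [-0.49, 2.23], [-1.37, 1.46], [0, 2.46], [-1.36, 4.5], [0.23, 2], [-2.94, 2.94]. Speed limits (rad/s): [2.57, 2.57, 3.14, 3.14, 3.14, 3.14, 3.14].

INTERFACE

Orientations are given as a unit quaternion [x, y, z, w].
In Python, from plant import bot gives the robot as it stands.
- The arm moves only by the tool carry_out, never from a script. Its arguments are lists of equal length, an entry for each row: "linear": the shift along the tool's x, y, z in cm, a list of three; "angular": the turn, a rotation vector about the tool's x, y, z in degrees, a list of three; "fingers": the closure, from -1 (fully open) to 1 (shut). A call has 1 to 8 rows; each row is the pose to reach, as a shift and turn from the pose commanded when the call began, along the tool's axes at that moment; what a row does not reach only later rows make up. A row lasts 1/10 s, in which the tool goes at most 50 mm and 8.59 degrees, less where a joint would pass 70% of its speed; a pose out of reach is approached as far as the arm can. A call with a gripper value outside its range is refused whole. The fingers move at their own pace and stop on an object; the grip force is fixed at half the most. Time passes only in rows, so rows that repeat a pose let the fingers close. It gives the time, the measured TCP pose, the force, the opening and the grip force at its end, in the units of the state.
- bot.get_state(): the state, without advancing time (a new reading comes with each control period).
- bot.read_camera(name): name is "side" or "top" or "wrist"; returns the picture (400x640x3 uint8, red, green, blue); there is no depth.
- bot.camera_params(name): a dict with "K" (3x3 intrinsics, pixels), "k1" (the pictures are not rectified: a ray, as slopes to the right and down, at radius r is drawn at 1 + k1 r^2 times it, then the intrinsics apply), "rvec" (rotation vector, rad) and "tvec" (3), from world to camera coordinates, as OpenCV has them; the wrist camera has in their place "mount" (4x4, takes a point from camera to tool coordinates, whose origin is the TCP and whose axes are the flange's). Camera axes: x right, y down, z forward; pixel columns grow to the right and rows downward; lengths in m; the calibration is good to about 2 mm. A picture is of the moment at which its call begins: read the wrist's pose just before it. camera_params takes no time and is no camera call.
- bot.hand_in(): hands the job in; it is judged then, once.
The state is a dict: "clock": time; "joints": joint angles; "joint_velocities": joint speeds; "joint_efforts": joint torques, N m; "tcp_pos": TCP position; "tool_rot": TCP orientation; "ft_force": force on the tool from outside, world axes, zero at the start; "ft_torque": the same for the moment, N m; "gripper_width": finger opening in m; "gripper_force": force on a finger pad.
Only numpy, scipy, OpenCV 4.12 (cv2) and the standard library are available. Lean on these libraries where they do the work, as an engineer would, in place of code of your own. Each camera call takes 0.05 s, during which the arm holds its last target. There are 200 camera calls.

## Working session

There is one attempt and no reset: what is moved stays moved. The work goes in short steps, Python scripts to look and compute and a tool call to move; the robot and the scene stay as the last step left them, time stands still between calls to the robot, and variables do not carry over. Pictures are saved under pics/ and viewed, at most 10 in all, crops included, and the job is handed in when it is done.

Besides the shell and the picture viewer there is one more tool, called after "Request:" as name(argument=value, ...) on one line, values as JSON. carry_out: Moves the arm, as the interface text tells. Its arguments: {"type":"object","properties":{"linear":{"type":"array","items":{"type":"array","items":{"type":"number"}}},"angular":{"type":"array","items":{"type":"array","items":{"type":"number"}}},"fingers":{"type":"array","items":{"type":"number"}}},"required":["linear","angular","fingers"]}

```bash
mkdir -p pics; cat > h.py <<'E'
import numpy as np, cv2
from plant import bot
from scipy.spatial.transform import Rotation as R
def save(im,n): cv2.imwrite('pics/'+n,im[:,:,::-1])
def rays(p,px):
    K=np.array(p['K']);k=p['k1'];px=np.atleast_2d(px).astype(float)
    u=np.c_[(px[:,0]-K[0,2])/K[0,0],(px[:,1]-K[1,2])/K[1,1]];s=u.copy()
    for _ in range(30): s=u/(1+k*(s**2).sum(1))[:,None]
    d=np.c_[s,np.ones(len(s))]
    if 'rvec' in p:
        Rm=R.from_rotvec(np.ravel(p['rvec'])).as_matrix();t=np.ravel(p['tvec']);return -Rm.T@t,d@Rm
    M=np.array(p['mount']);st=p['state'];T=R.from_quat(st['tool_rot']).as_matrix()
    return T@M[:3,3]+st['tcp_pos'],d@(T@M[:3,:3]).T
def plane(p,px,z):
    o,d=rays(p,px);return o+d*((z-o[2])/d[:,2])[:,None]
def proj(p,X):
    Rm=R.from_rotvec(np.ravel(p['rvec'])).as_matrix();c=np.atleast_2d(X)@Rm.T+np.ravel(p['tvec'])
    s=c[:,:2]/c[:,2:];s=s*(1+p['k1']*(s**2).sum(1))[:,None];K=np.array(p['K'])
    return np.c_[s[:,0]*K[0,0]+K[0,2],s[:,1]*K[1,1]+K[1,2]]
E
python3 - <<'E'
from h import *
a=bot.read_camera('top');b=bot.read_camera('side')
np.save('top0.npy',a);np.save('side0.npy',b)
save(a,'top0.png');save(b,'side0.png')
for n in('top','side','wrist'):print(bot.camera_params(n))
print(bot.get_state())
E
```

```text
{'K': array([[407.3947596 ,   0.        , 319.22677665],
       [  0.        , 407.3947596 , 204.49072385],
       [  0.        ,   0.        ,   1.        ]]), 'k1': 0.004839303098642557, 'rvec': array([ 2.20213559, -2.1397178 ,  0.11706729]), 'tvec': array([0.07613319, 0.5190176 , 0.97283867])}
{'K': array([[519.29487714,   0.        , 316.75272142],
       [  0.        , 519.29487714, 192.23148184],
       [  0.        ,   0.        ,   1.        ]]), 'k1': -0.016365761765353364, 'rvec': array([ 0.30794265,  2.78213931, -1.18089649]), 'tvec': array([ 0.47896182, -0.07459225,  1.42714852])}
{'K': array([[290.20693215,   0.        , 319.63246946],
       [  0.        , 290.20693215, 201.72882472],
       [  0.        ,   0.        ,   1.        ]]), 'k1': -0.05421136870749134, 'mount': array([[-3.28120008e-04, -9.61964739e-01, -2.73173450e-01,
         6.96158228e-02],
       [ 9.99999915e-01, -3.83379613e-04,  1.48907914e-04,
        -4.22491214e-04],
       [-2.47973294e-04, -2.73173378e-01,  9.61964783e-01,
        -1.42708868e-01],
       [ 0.00000000e+00,  0.00000000e+00,  0.00000000e+00,
         1.00000000e+00]])}
{'clock': 0.1, 'joints': array([-1.26297456,  0.39908483,  0.0450144 ,  1.53772352, -0.0186834 ,
        1.20689321, -0.05071648]), 'joint_velocities': array([-0.00083098, -0.00194577,  0.00033082, -0.00315685, -0.00162982,
        0.00010072, -0.00033142]), 'joint_efforts': array([ 3.78871278e-03, -4.76259255e+01,  1.36995312e+00, -2.54952854e+01,
        1.20995942e-02,  4.96119261e-03,  2.98640686e-06]), 'tcp_pos': array([0.25695073, 0.5964567 , 0.23040192]), 'tool_rot': array([ 2.01951144e-01,  9.79395233e-01, -8.36886682e-04, -1.09549502e-04]), 'ft_force': array([-0.85784601, -0.00089864, -0.20668317]), 'ft_torque': array([ 0.02085115, -0.00847481,  0.02291384]), 'gripper_force': 0.0, 'gripper_width': 0.08522832247644237}
```

View pics/top0.png

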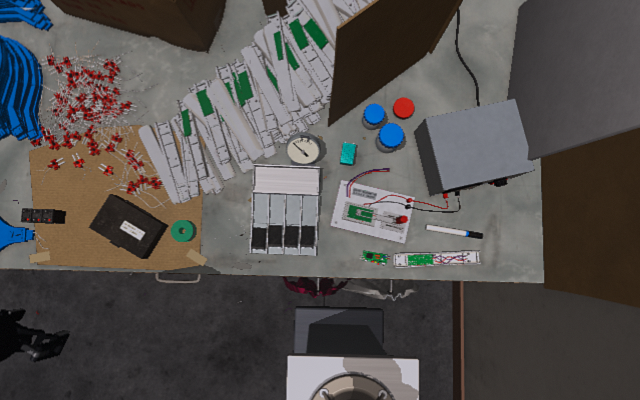

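View pics/side0.png

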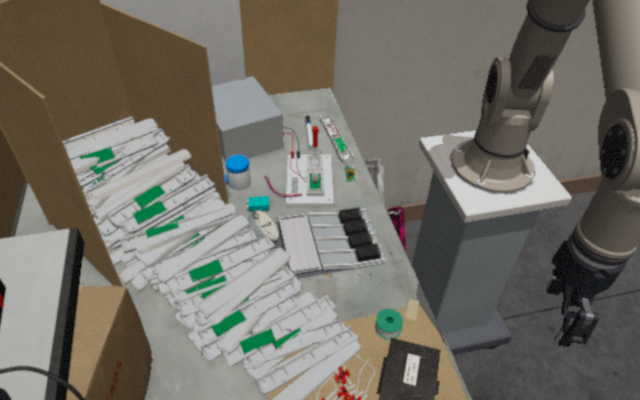

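Top view: scale at about (250–320, 163–255), dial at (303,150), four black cells at about (259/275/291/307, 237). The turquoise look-alike at (348,153) isn't meant, because the cells are black and lie in the lanes. Enlarging to confirm and measure.

```bash
python3 - <<'E'
from h import *
a=np.load('top0.npy');p=bot.camera_params('top')
save(cv2.resize(a[125:265,235:365],None,fx=4.2,fy=4.2,interpolation=cv2.INTER_CUBIC),'crop0.png')
g=a.max(2);m=(g<55).astype(np.uint8)
n,l,s,c=cv2.connectedComponentsWithStats(m)
for i in range(1,n):
    if 245<c[i][0]<325 and 120<c[i][1]<260 and s[i][4]>15: print(s[i],c[i],plane(p,c[i],.03)[0])
# cells row minAreaRect
sub=np.zeros_like(m);sub[222:252,248:318]=m[222:252,248:318]
r=cv2.minAreaRect(cv2.findNonZero(sub));bx=cv2.boxPoints(r);print(bx,plane(p,bx,.03))
E
```

```text
[268 225  14  21 272] [274.65808824 235.34926471] [0.43796889 0.19684137 0.03      ]
[284 226  15  21 267] [291.0411985  235.64794007] [0.43837886 0.15715693 0.03      ]
[300 226  15  22 267] [307.31835206 235.61048689] [0.4395951  0.11773649 0.03      ]
[251 228  16  21 278] [258.51438849 237.65107914] [0.4313026  0.23565205 0.03      ]
[[251. 225.]
 [314. 225.]
 [314. 248.]
 [251. 248.]] [[0.46138114 0.25520789 0.03      ]
 [0.46577232 0.10231165 0.03      ]
 [0.41020607 0.100659   0.03      ]
 [0.40590407 0.25267343 0.03      ]]
```

View pics/crop0.png

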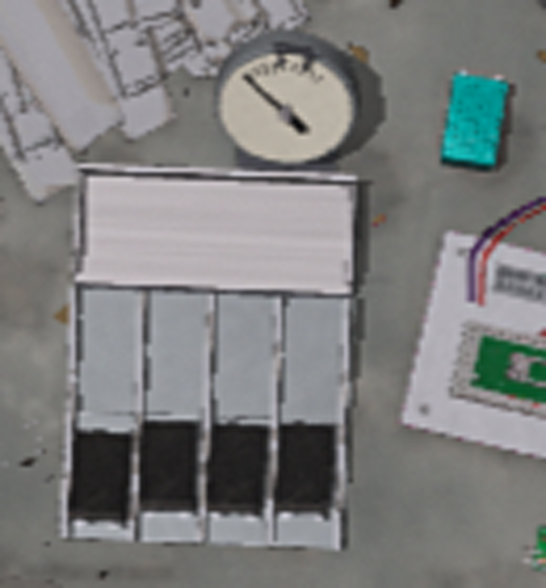

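The crop confirms four black cells in the lanes, with the turquoise block outside. The needle is at upper left and the mark bracket near the dial's top at crop (295,60). Next I fit the scale frame.

```bash
python3 - <<'E'
from h import *
p=bot.camera_params('top')
C=lambda x,y:(235+x/4.2-.4,125+y/4.2-.4)
# crop px, scale-frame (x,y,z)
pts=[((80,170),(90,84,34)),((357,180),(90,-84,34)),((63,538),(-125,84,8)),((343,548),(-125,-84,8)),((210,293),(22,0,24)),((143,291),(22,40,24)),((279,294),(22,-40,24)),((138,540),(-125,40,10)),((207,542),(-125,0,10)),((274,545),(-125,-40,10)),((290,118),(127,-40,54))]
W=np.array([plane(p,[C(*a)],b[2]/1000)[0][:2] for a,b in pts]);S=np.array([b[:2] for a,b in pts])/1000
Sc=S-S.mean(0);Wc=W-W.mean(0);th=np.arctan2((Sc[:,0]*Wc[:,1]-Sc[:,1]*Wc[:,0]).sum(),(Sc*Wc).sum())
Rm=np.array([[np.cos(th),-np.sin(th)],[np.sin(th),np.cos(th)]]);t=W.mean(0)-Rm@S.mean(0)
print('yaw',np.degrees(th),'t',t);print(np.round((W-(S@Rm.T+t))*1000,1))
for c in [(258.5,237.65),(274.66,235.35),(291.04,235.65),(307.3,235.6)]: print(np.round((plane(p,[c],.028)[0][:2]-t)@Rm*1000,1))
np.savez('fr.npz',th=th,t=t)
for y in(60,20,-20,-60):print(y,np.round(Rm@[-.145,y/1000]+t,3),np.round(Rm@[.028,y/1000]+t,3))
T=R.from_quat(bot.get_state()['tool_rot']).as_matrix();print(np.degrees(np.arctan2(-T[1,0],-T[0,0])));print(T)
q=T.T@(np.r_[Rm@[-.150,.06]+t,.10]-bot.get_state()['tcp_pos']);print(q*100)
E
```

```text
yaw -0.5117927925997943 t [0.51767896 0.17505447]
[[-0.  -3.5]
 [ 0.4  2.5]
 [ 0.7 -1.1]
 [ 1.   2.5]
 [-0.2  2.1]
 [-0.6  1.4]
 [ 0.7  1.7]
 [ 1.2 -1.3]
 [ 1.5 -1.7]
 [ 1.3 -1. ]
 [-5.9 -1.6]]
[-86.9  60.1]
[-79.9  21.3]
[-79.1 -18.5]
[-77.5 -57.9]
60 [0.373 0.236] [0.546 0.235]
20 [0.373 0.196] [0.546 0.195]
-20 [0.373 0.156] [0.545 0.155]
-60 [0.372 0.116] [0.545 0.115]
-23.302162174359108
[[-9.18431447e-01  3.95579792e-01 -5.52604965e-04]
 [ 3.95580159e-01  9.18430070e-01 -1.59503836e-03]
 [-1.23435925e-04 -1.68353295e-03 -9.99998575e-01]]
[-24.46123937 -28.64585486  13.09145664]
```

Request:
carry_out(linear=[[-4,-4.4,0],[-8,-8.8,0],[-12,-13.1,2],[-16,-17.5,4],[-20,-21.8,7],[-24,-26.1,10],[-25.8,-28.1,12],[-25.8,-28.1,13]], angular=[[0,0,-5],[0,0,-10],[0,0,-15],[0,0,-20],[0,0,-22.8],[0,0,-22.8],[0,0,-22.8],[0,0,-22.8]], fingers=[1,1,1,1,1,1,1,1])

```text
clock: 0.9
tcp_pos: [0.3804, 0.2447, 0.1088]
tool_rot: [0.005, 1.0, 0.001, 0.001]
ft_force: [1.2, 0.2, -0.4]
gripper_width: -0.0001
gripper_force: 0.0
```

```bash
cat >> h.py <<'E'
def sc():
    f=np.load('fr.npz');th=float(f['th']);c,s=np.cos(th),np.sin(th);return np.array([[c,-s],[s,c]]),f['t']
def tcp():
    Rm,t=sc();st=bot.get_state();x=(st['tcp_pos'][:2]-t)@Rm*1000
    print('t',st['clock'],'scale',np.round(x,1),'z',round(st['tcp_pos'][2]*1000,1),'F',np.round(st['ft_force'],1),'rv',np.round(R.from_quat(st['tool_rot']).as_rotvec(degrees=True),2));return st
E
python3 - <<'E'
from h import *
bot.read_camera('side')
st=tcp();w=bot.read_camera('wrist');p=bot.camera_params('wrist');p['state']=st
np.save('w0.npy',w);save(w,'w0.png')
T=R.from_quat(st['tool_rot']).as_matrix();print(np.round(T,3))
E
```

```text
t 0.95 scale [-139.2   58.7] z 103.9 F [-0.6 -6.6 -3.4] rv [  -1.57 -179.67    0.91]
[[-1.     0.017 -0.006]
 [ 0.018  1.    -0.01 ]
 [ 0.006 -0.01  -1.   ]]
```

View pics/w0.png

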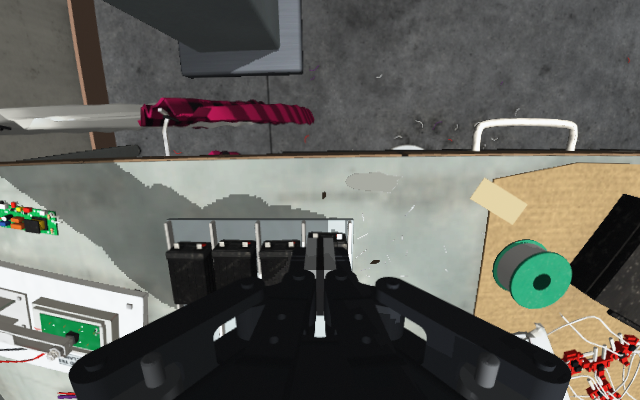

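Wrist view: the foot deck's rear edge is at row ~219, with the wall ends at columns 169/214/258/303/352. Cell 1's tabs are at (312/338, 236), just left of where the fingers appear. I'll check the frame with these.

```bash
python3 - <<'E'
from h import *
p=bot.camera_params('wrist');w=np.load('w0.npy')
p['state']=dict(tcp_pos=np.array([.3789,.235,.1039]),tool_rot=R.from_rotvec([-1.57,-179.67,.91],degrees=True).as_quat())
Rm,t=sc();p['state']['tcp_pos'][:2]=Rm@[-.1392,.0587]+t
for c,z in [((169,219),.006),((214,219.5),.015),((258,219.5),.015),((303,219.5),.015),((352,220),.006),((185,245),.02),((200,245),.02),((312,236),.02),((339,236),.02),((172,305),.03),((210,304),.03),((216,302),.03),((254,302),.03)]:
    print(c,np.round((plane(p,[c],z)[0][:2]-t)@Rm*1000,1))
save(cv2.resize(w[200:320,150:370],None,fx=3.5,fy=3.5),'w0c.png')
tcp()
E
```

```text
(169, 219) [-125.9  -77.5]
(214, 219.5) [-128.5  -32.7]
(258, 219.5) [-128.3    5.2]
(303, 219.5) [-128.1   43.4]
(352, 220) [-124.3   85.7]
(185, 245) [-107.   -58.9]
(200, 245) [-107.   -45.6]
(312, 236) [-115.2   51. ]
(339, 236) [-115.1   73.7]
(172, 305) [-53.4 -74.2]
(210, 304) [-55.1 -39.4]
(216, 302) [-57.3 -33.8]
(254, 302) [-57.6  -0.1]
t 1.0 scale [-140.1   62. ] z 105.3 F [-0.3 -1.   0.3] rv [  -1.62 -179.62    0.74]
```

View pics/w0c.png

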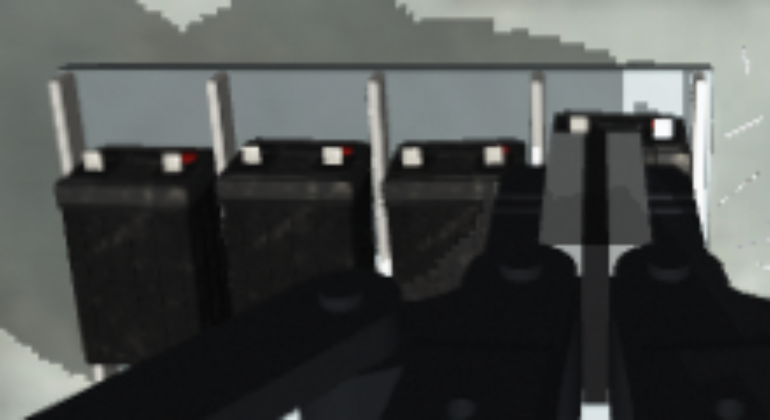

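Request:
carry_out(linear=[[0.3,0.1,2],[0.3,0.1,4],[0.3,0.1,6],[0.3,0.1,7.5],[0.3,0.1,7.5],[0.3,0.1,7.5]], angular=[[0,0,0],[0,0,0],[0,0,0],[0,0,0],[0,0,0],[0,0,0]], fingers=[1,1,1,1,1,1])

```text
clock: 1.6
tcp_pos: [0.3765, 0.248, 0.0342]
tool_rot: [0.004, 1.0, 0.0, -0.0]
ft_force: [0.8, 0.1, 0.7]
gripper_width: 0.0001
gripper_force: 0.0
```

```bash
python3 - <<'E'
from h import *
tcp()
E
```

```text
t 1.6 scale [-141.8   71.7] z 34.2 F [0.8 0.1 0.7] rv [-7.4000e-01 -1.7999e+02 -1.0000e-02]
```

Request:
carry_out(linear=[[0,0,0],[0,0,0],[0,0,0],[0,0,0]], angular=[[0,0,0],[0,0,0],[0,0,0],[0,0,0]], fingers=[1,1,1,1])

```text
clock: 2.0
tcp_pos: [0.3768, 0.2478, 0.0344]
tool_rot: [0.004, 1.0, 0.0, 0.0]
ft_force: [-0.5, 0.3, -0.5]
gripper_width: -0.0001
gripper_force: 0.0
```

```bash
python3 - <<'E'
from h import *
tcp()
E
```

```text
t 2.0 scale [-141.5   71.4] z 34.4 F [-0.5  0.3 -0.5] rv [8.0000e-01 1.7996e+02 6.0000e-02]
```

```bash
python3 - <<'E'
from h import *
st=tcp();w=bot.read_camera('wrist');p=bot.camera_params('wrist');p['state']=st;Rm,t=sc()
save(w,'w1.png')
g=w.min(2);m=(g>150).astype(np.uint8);n,l,s,c=cv2.connectedComponentsWithStats(m)
for i in range(1,n):
    if 20<s[i][4]<400 and 150<c[i][1]<330: 
        x=(plane(p,[c[i]],.02)[0][:2]-t)@Rm*1000
        if -125<x[0]<-90 and abs(x[1])<95: print(s[i],np.round(c[i],1),np.round(x,1))
E
```

```text
t 2.0 scale [-141.5   71.4] z 34.4 F [-0.5  0.3 -0.5] rv [8.0000e-01 1.7996e+02 6.0000e-02]
[ 89 262  11  33 111] [ 93.7 277.6] [-116.7  -72.1]
[147 263  10  32 121] [151.6 278. ] [-117.3  -33.5]
[209 264   7  28 106] [212.1 276.5] [-118.9    5.1]
[272 264   5  20  80] [274.4 273.5] [-121.2   43.7]
[309 270   7   8  22] [313.4 272. ] [-122.4   67.4]
[324 270   7   8  22] [325.6 272. ] [-122.4   74.8]
[161 288   7   7  34] [163.7 291. ] [-108.1  -27.3]
[101 290   7   6  33] [104.  292.3] [-106.1  -67.7]
[131 291   7   6  35] [133.9 293.6] [-105.7  -47.4]
[192 290   7   6  40] [195.  292.5] [-107.4   -7.1]
```

```bash
python3 - <<'E'
from h import *
f=np.load('fr.npz');np.savez('fr.npz',th=f['th'],t=f['t']+[0,.002])
E
```

Request:
carry_out(linear=[[0,-0.5,0],[0,-0.95,0.5],[0,-0.95,1.1],[0,-0.95,1.7],[-0.4,-0.95,1.7],[-0.8,-0.95,1.7],[-1.2,-0.95,1.7],[-1.2,-0.95,1.7]], angular=[[0,0,0],[0,0,0],[0,0,0],[0,0,0],[0,0,0],[0,0,0],[0,0,0],[0,0,0]], fingers=[1,1,1,1,1,1,1,1])

```text
clock: 2.85
tcp_pos: [0.3897, 0.2382, 0.0172]
tool_rot: [0.005, 1.0, 0.0, 0.001]
ft_force: [-0.3, 0.8, 0.3]
gripper_width: -0.0002
gripper_force: 0.0
```

```bash
python3 - <<'E'
from h import *
tcp()
E
```

```text
t 2.85 scale [-128.6   60. ] z 17.2 F [-0.3  0.8  0.3] rv [8.5000e-01 1.7993e+02 6.0000e-02]
```

Request:
carry_out(linear=[[-0.4,0,0],[-0.9,0,0],[-1.5,0,0],[-2.1,0,0],[-2.7,0,0],[-3.3,0,0],[-3.9,0,0],[-4.5,0,0]], angular=[[0,0,0],[0,0,0],[0,0,0],[0,0,0],[0,0,0],[0,0,0],[0,0,0],[0,0,0]], fingers=[1,1,1,1,1,1,1,1])

```text
clock: 3.65
tcp_pos: [0.4341, 0.2375, 0.0169]
tool_rot: [0.004, 1.0, 0.0, 0.0]
ft_force: [-0.7, -0.5, -0.8]
gripper_width: -0.0
gripper_force: 0.3
```

Request:
carry_out(linear=[[-0.6,0,0],[-1.2,0,0],[-1.8,0,0],[-2.4,0,-0.1],[-3.0,0,-0.2],[-3.6,0,-0.3],[-4.2,0,-0.4],[-4.8,0,-0.5]], angular=[[0,0,0],[0,0,0],[0,0,0],[0,0,0],[0,0,0],[0,0,0],[0,0,0],[0,0,0]], fingers=[1,1,1,1,1,1,1,1])

```text
clock: 4.45
tcp_pos: [0.4819, 0.2372, 0.0221]
tool_rot: [0.004, 1.0, 0.0, -0.0]
ft_force: [-1.9, 0.1, 0.9]
gripper_width: -0.0001
gripper_force: 0.8
```

```bash
python3 - <<'E'
from h import *
tcp()
E
```

```text
t 4.45 scale [-36.4  59.8] z 22.1 F [-1.9  0.1  0.9] rv [-7.9000e-01 -1.7999e+02 -1.0000e-02]
```

Request:
carry_out(linear=[[-0.6,0,-0.1],[-1.2,0,-0.2],[-1.8,0,-0.3],[-2.4,0,-0.4],[-3.0,0,-0.5],[-3.5,0,-0.6],[-4.0,0,-0.7],[-4.4,0,-0.7]], angular=[[0,0,0],[0,0,0],[0,0,0],[0,0,0],[0,0,0],[0,0,0],[0,0,0],[0,0,0]], fingers=[1,1,1,1,1,1,1,1])

```text
clock: 5.25
tcp_pos: [0.5263, 0.2367, 0.0291]
tool_rot: [0.005, 1.0, 0.0, 0.0]
ft_force: [0.1, 0.0, -1.2]
gripper_width: 0.0001
gripper_force: 0.2
```

```bash
python3 - <<'E'
from h import *
tcp()
E
```

```text
t 5.25 scale [ 8.1 59.7] z 29.1 F [ 0.1  0.  -1.2] rv [8.1000e-01 1.7996e+02 2.0000e-02]
```

Expected contact with the stop is near TCP x≈23, so I'm going slowly from here.

Request:
carry_out(linear=[[-0.3,0,0.05],[-0.6,0,0.1],[-0.8,0,0.1],[-1.0,0,0.1],[-1.1,0,0.1],[-1.2,0,0.1],[-1.3,0,0.1],[-1.3,0,0.1]], angular=[[0,0,0],[0,0,0],[0,0,0],[0,0,0],[0,0,0],[0,0,0],[0,0,0],[0,0,0]], fingers=[1,1,1,1,1,1,1,1])

```text
clock: 6.05
tcp_pos: [0.5387, 0.2367, 0.0281]
tool_rot: [0.004, 1.0, 0.0, 0.0]
ft_force: [0.8, 0.8, -1.0]
gripper_width: 0.0002
gripper_force: 0.1
```

```bash
python3 - <<'E'
from h import *
tcp();a=bot.read_camera('top');save(cv2.resize(a[125:265,235:365],None,fx=4.2,fy=4.2,interpolation=cv2.INTER_CUBIC),'top1.png')
E
```

```text
t 6.05 scale [20.5 59.8] z 28.1 F [ 0.8  0.8 -1. ] rv [7.9000e-01 1.7997e+02 2.0000e-02]
```

Request:
carry_out(linear=[[-0.1,0,0],[-0.2,0,0],[-0.3,0,0],[-0.4,0,0],[-0.4,0,0]], angular=[[0,0,0],[0,0,0],[0,0,0],[0,0,0],[0,0,0]], fingers=[1,1,1,1,1])

```text
clock: 6.6
tcp_pos: [0.5428, 0.2366, 0.028]
tool_rot: [0.004, 1.0, 0.0, 0.0]
ft_force: [-0.6, 0.2, -1.0]
gripper_width: -0.0001
gripper_force: 0.1
```

```bash
python3 - <<'E'
from h import *
tcp()
E
```

```text
t 6.6 scale [24.6 59.8] z 28.0 F [-0.6  0.2 -1. ] rv [8.0000e-01 1.7998e+02 1.0000e-02]
```

Request:
carry_out(linear=[[-0.1,0,0],[-0.2,0,0],[-0.3,0,0],[-0.3,0,0]], angular=[[0,0,0],[0,0,0],[0,0,0],[0,0,0]], fingers=[1,1,1,1])

```text
clock: 7.0
tcp_pos: [0.5458, 0.2366, 0.028]
tool_rot: [0.004, 1.0, 0.0, 0.0]
ft_force: [0.3, -0.4, -0.0]
gripper_width: -0.0003
gripper_force: 0.1
```

```bash
python3 - <<'E'
from h import *
tcp()
a=bot.read_camera('top');b=bot.read_camera('side')
A=cv2.resize(a[125:265,240:340],None,fx=4,fy=4,interpolation=cv2.INTER_CUBIC)
B=cv2.resize(b[190:290,240:340],None,fx=4,fy=4,interpolation=cv2.INTER_CUBIC);B=np.vstack([B,np.zeros((160,400,3),np.uint8)])
save(np.hstack([A,B]),'c1.png')
E
```

```text
t 7.0 scale [27.6 59.8] z 28.0 F [ 0.3 -0.4 -0. ] rv [8.0000e-01 1.7997e+02 1.0000e-02]
```

View pics/c1.png

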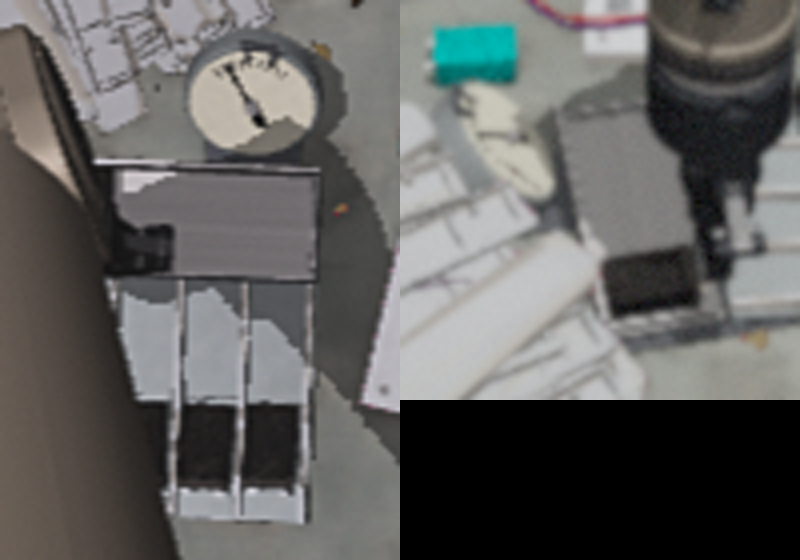

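Side crop: cell 1 at (650,280) is on the pan with a small gap to the stop remaining. Top crop: the needle has stepped to about (232,75). Continuing with small steps.

Request:
carry_out(linear=[[-0.1,0,0],[-0.2,0,0],[-0.3,0,0],[-0.3,0,0]], angular=[[0,0,0],[0,0,0],[0,0,0],[0,0,0]], fingers=[1,1,1,1])

```text
clock: 7.5
tcp_pos: [0.5469, 0.2368, 0.0274]
tool_rot: [0.004, 1.0, -0.0, -0.002]
ft_force: [-5.2, -0.4, 0.1]
gripper_width: 0.0002
gripper_force: 2.2
```

```bash
python3 - <<'E'
from h import *
tcp()
E
```

```text
t 7.5 scale [28.7 60. ] z 27.4 F [-5.2 -0.4  0.1] rv [-7.5000e-01 -1.7982e+02  3.0000e-02]
```

Contact: 5 N and stalled at x≈28.7, so cell 1 rests against the stop. Retracting and moving to lane 2.

Request:
carry_out(linear=[[0.5,0,0],[2,0,-0.5],[4.5,0,-2.5],[7.5,-1.5,-4],[11,-3,-4],[14,-4,-4],[15.6,-4,-3],[15.6,-4,-3]], angular=[[0,0,0],[0,0,0],[0,0,0],[0,0,0],[0,0,0],[0,0,0],[0,0,0],[0,0,0]], fingers=[1,1,1,1,1,1,1,1])

```text
clock: 8.3
tcp_pos: [0.3901, 0.1971, 0.0576]
tool_rot: [0.004, 1.0, -0.0, -0.0]
ft_force: [-0.3, 0.5, 0.2]
gripper_width: 0.0
gripper_force: 0.0
```

```bash
python3 - <<'E'
from h import *
tcp()
a=bot.read_camera('top');b=bot.read_camera('side')
A=cv2.resize(a[125:265,240:340],None,fx=4,fy=4,interpolation=cv2.INTER_CUBIC)
B=cv2.resize(b[190:290,240:340],None,fx=4,fy=4,interpolation=cv2.INTER_CUBIC)
D=cv2.resize(a[128:170,282:324],(400,400),interpolation=cv2.INTER_CUBIC)
save(np.hstack([np.vstack([B,np.zeros((160,400,3),np.uint8)]),np.vstack([D,A[:160]])]),'c2.png');np.save('top2.npy',a)
E
```

```text
t 8.3 scale [-127.7   18.9] z 57.6 F [-0.3  0.5  0.2] rv [-7.0000e-01 -1.7994e+02  4.0000e-02]
```

View pics/c2.png

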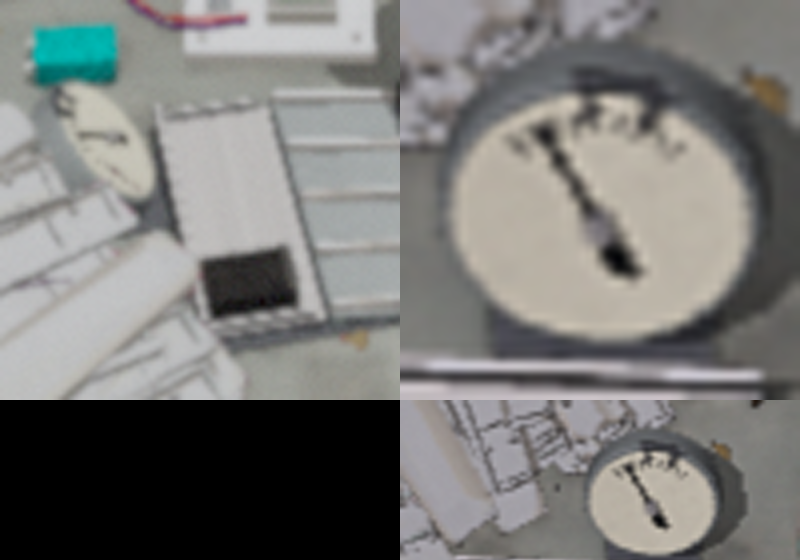

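Cell 1 sits against the stop, and the turquoise block is untouched. On the dial, the needle tip is at (542,130) and the hub at (602,230), about 0.46 rad left of the top. The teeth are at (587,95) and (655,112), giving a mark of about 0.88, so three cells are likely. Cell 2 next.

Request:
carry_out(linear=[[0,0.1,2],[0,0.1,4],[0,0.1,4],[-0.5,0.1,4],[-1.0,0.1,4],[-1.5,0.1,4],[-2.1,0.1,4],[-2.7,0.1,4]], angular=[[0,0,0],[0,0,0],[0,0,0],[0,0,0],[0,0,0],[0,0,0],[0,0,0],[0,0,0]], fingers=[1,1,1,1,1,1,1,1])

```text
clock: 9.2
tcp_pos: [0.4196, 0.1988, 0.0184]
tool_rot: [0.004, 1.0, 0.0, 0.0]
ft_force: [-1.4, 0.1, 1.8]
gripper_width: 0.0001
gripper_force: 0.9
```

Request:
carry_out(linear=[[-0.6,0,0],[-1.2,0,0],[-1.8,0,0],[-2.4,0,0],[-3.0,0,0],[-3.6,0,0],[-4.2,0,0],[-4.8,0,-0.1]], angular=[[0,0,0],[0,0,0],[0,0,0],[0,0,0],[0,0,0],[0,0,0],[0,0,0],[0,0,0]], fingers=[1,1,1,1,1,1,1,1])

```text
clock: 10.0
tcp_pos: [0.4669, 0.1982, 0.0188]
tool_rot: [0.004, 1.0, -0.0, -0.001]
ft_force: [-2.6, 0.2, 3.3]
gripper_width: 0.0001
gripper_force: 1.6
```

```bash
python3 - <<'E'
from h import *
tcp()
E
```

```text
t 10.0 scale [-51.   20.7] z 18.8 F [-2.6  0.2  3.3] rv [-7.8000e-01 -1.7991e+02  3.0000e-02]
```

Request:
carry_out(linear=[[-0.6,0,-0.2],[-1.2,0,-0.35],[-1.8,0,-0.5],[-2.4,0,-0.6],[-3.0,0,-0.7],[-3.6,0,-0.8],[-4.2,0,-0.9],[-4.8,0,-1.0]], angular=[[0,0,0],[0,0,0],[0,0,0],[0,0,0],[0,0,0],[0,0,0],[0,0,0],[0,0,0]], fingers=[1,1,1,1,1,1,1,1])

```text
clock: 10.8
tcp_pos: [0.516, 0.1979, 0.0291]
tool_rot: [0.004, 1.0, 0.0, 0.0]
ft_force: [-0.3, 0.4, 1.2]
gripper_width: 0.0002
gripper_force: 0.0
```

Request:
carry_out(linear=[[-0.5,0,0],[-1.0,0,0],[-1.4,0,0.1],[-1.8,0,0.1],[-2.1,0,0.1],[-2.4,0,0.1],[-2.6,0,0.1],[-2.7,0,0.1]], angular=[[0,0,0],[0,0,0],[0,0,0],[0,0,0],[0,0,0],[0,0,0],[0,0,0],[0,0,0]], fingers=[1,1,1,1,1,1,1,1])

```text
clock: 11.6
tcp_pos: [0.5424, 0.1976, 0.028]
tool_rot: [0.004, 1.0, 0.0, 0.0]
ft_force: [-0.0, 0.3, -0.6]
gripper_width: 0.0001
gripper_force: 0.2
```

```bash
python3 - <<'E'
from h import *
tcp()
E
```

```text
t 11.6 scale [24.5 20.8] z 28.0 F [-0.   0.3 -0.6] rv [7.9000e-01 1.7999e+02 1.0000e-02]
```

Request:
carry_out(linear=[[-0.1,0,0],[-0.2,0,0],[-0.3,0,0],[-0.4,0,0],[-0.5,0,0],[-0.6,0,0],[-0.6,0,0]], angular=[[0,0,0],[0,0,0],[0,0,0],[0,0,0],[0,0,0],[0,0,0],[0,0,0]], fingers=[1,1,1,1,1,1,1])

```text
clock: 12.3
tcp_pos: [0.5464, 0.1977, 0.0274]
tool_rot: [0.004, 1.0, -0.0, -0.002]
ft_force: [-4.5, 0.2, 0.2]
gripper_width: 0.0005
gripper_force: 2.4
```

```bash
python3 - <<'E'
from h import *
tcp()
E
```

```text
t 12.3 scale [28.6 20.9] z 27.4 F [-4.5  0.2  0.2] rv [-7.500e-01 -1.798e+02  4.000e-02]
```

Request:
carry_out(linear=[[0.5,0,0],[2,0,-0.5],[4.5,0,-2.5],[7.5,-1.5,-4],[11,-3,-4],[14,-4,-4],[15.4,-4.1,-3],[15.4,-4.1,-3]], angular=[[0,0,0],[0,0,0],[0,0,0],[0,0,0],[0,0,0],[0,0,0],[0,0,0],[0,0,0]], fingers=[1,1,1,1,1,1,1,1])

```text
clock: 13.1
tcp_pos: [0.3922, 0.1571, 0.0577]
tool_rot: [0.004, 1.0, -0.0, -0.0]
ft_force: [1.2, -0.3, 0.2]
gripper_width: -0.0002
gripper_force: 0.0
```

```bash
cat > v.py <<'E'
import sys
from h import *
tcp()
a=bot.read_camera('top');b=bot.read_camera('side')
A=cv2.resize(a[125:265,240:340],None,fx=4,fy=4,interpolation=cv2.INTER_CUBIC)
B=cv2.resize(b[190:290,240:340],None,fx=4,fy=4,interpolation=cv2.INTER_CUBIC)
D=cv2.resize(a[128:170,282:324],(400,400),interpolation=cv2.INTER_CUBIC)
save(np.hstack([np.vstack([B,np.zeros((160,400,3),np.uint8)]),np.vstack([D,A[-160:]])]),sys.argv[1])
E
python3 v.py c3.png
```

```text
t 13.1 scale [-125.3  -21.1] z 57.7 F [ 1.2 -0.3  0.2] rv [-7.5000e-01 -1.7998e+02  2.0000e-02]
```

View pics/c3.png

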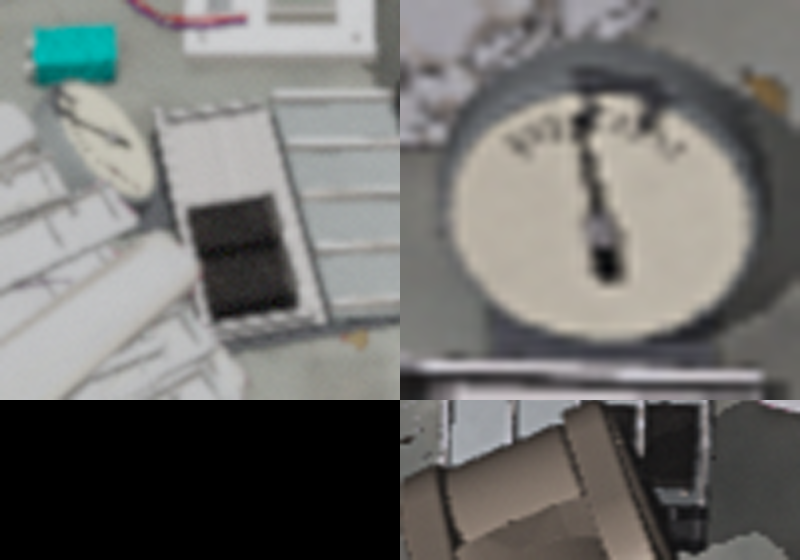

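The two cells are side by side at the stop. The needle tip at (582,120) is close to the left tooth at (587,95), which is too close to call in this view, so I'll read the dial from the wrist camera.

Request:
carry_out(linear=[[0,0,-4],[-2,0,-8],[-6,0.5,-11],[-10.5,1,-14],[-15,1.5,-14],[-19.5,2,-14],[-24,3,-14],[-26.5,3,-14]], angular=[[0,0,0],[0,0,0],[0,0,0],[0,0,0],[0,0,0],[0,0,0],[0,0,0],[0,0,0]], fingers=[1,1,1,1,1,1,1,1])

```text
clock: 14.0
tcp_pos: [0.6641, 0.187, 0.1982]
tool_rot: [0.004, 1.0, 0.0, 0.002]
ft_force: [-0.5, 1.1, -0.8]
gripper_width: -0.0002
gripper_force: 0.0
```

Request:
carry_out(linear=[[0,0,0],[0,0,0],[0,0,0]], angular=[[0,0,0],[0,0,0],[0,0,0]], fingers=[1,1,1])

```text
clock: 14.3
tcp_pos: [0.6589, 0.1856, 0.1982]
tool_rot: [0.004, 1.0, 0.0, 0.0]
ft_force: [-0.8, 0.2, -0.6]
gripper_width: 0.0002
gripper_force: 0.0
```

```bash
cat > d.py <<'E'
import sys
from h import *
st=tcp();w=bot.read_camera('wrist');p=bot.camera_params('wrist')
np.savez('wd.npz',w=w,pos=st['tcp_pos'],rot=st['tool_rot'])
Rm,t=sc();X=np.r_[Rm@[.127,-.04]+t,.052];T=R.from_quat(st['tool_rot']).as_matrix();M=np.array(p['mount'])
c=M[:3,:3].T@(T.T@(X-st['tcp_pos'])-M[:3,3]);s=c[:2]/c[2];s=s*(1+p['k1']*(s@s));K=np.array(p['K'])
u,v=s[0]*K[0,0]+K[0,2],s[1]*K[1,1]+K[1,2];print('hub px',u,v)
x0=max(0,int(u)-55);y0=max(0,int(v)-55);print(x0,y0)
save(cv2.resize(w[y0:y0+110,x0:x0+110],None,fx=5.4,fy=5.4,interpolation=cv2.INTER_CUBIC),sys.argv[1])
E
python3 d.py d1.png
```

```text
t 14.3 scale [141.1   9.8] z 198.2 F [-0.8  0.2 -0.6] rv [7.9000e-01 1.7999e+02 2.0000e-02]
hub px 270.5982828120939 176.58519229542367
215 121
```

View pics/d1.png

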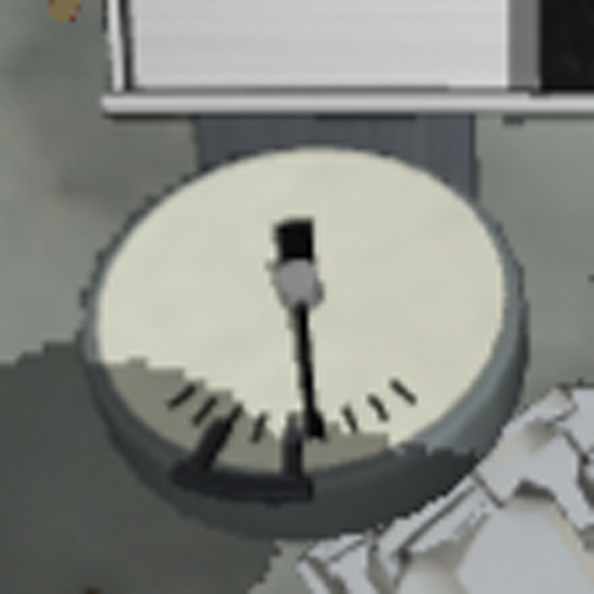

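Wrist view (upside down, so clockwise runs left): the needle tip at (318,432) is still outside the right tooth at (292,430), and the other tooth is at (215,440). A third cell is needed, and one more step lands mid-gap.

Request:
carry_out(linear=[[4.5,-0.5,0],[9,-1,0],[13.5,-1.5,0],[18,-2,2],[22,-2.5,5],[25,-2.9,8.5],[26.6,-2.9,12.5],[26.6,-2.9,14]], angular=[[0,0,0],[0,0,0],[0,0,0],[0,0,0],[0,0,0],[0,0,0],[0,0,0],[0,0,0]], fingers=[1,1,1,1,1,1,1,1])

```text
clock: 15.15
tcp_pos: [0.387, 0.1575, 0.0557]
tool_rot: [0.003, 1.0, -0.001, -0.003]
ft_force: [-0.3, 0.1, 0.6]
gripper_width: 0.0002
gripper_force: 0.0
```

Request:
carry_out(linear=[[0,0,0],[0,0,0]], angular=[[0,0,0],[0,0,0]], fingers=[1,1])

```text
clock: 15.35
tcp_pos: [0.3934, 0.1593, 0.0589]
tool_rot: [0.004, 1.0, 0.001, 0.001]
ft_force: [-0.3, 0.5, 0.3]
gripper_width: -0.0004
gripper_force: 0.0
```

```bash
python3 - <<'E'
from h import *
tcp()
E
```

```text
t 15.35 scale [-124.1  -18.8] z 58.9 F [-0.3  0.5  0.3] rv [7.7000e-01 1.7991e+02 9.0000e-02]
```

Request:
carry_out(linear=[[0.2,-0.1,2],[0.2,-0.1,4],[0.2,-0.1,4.1],[-0.3,-0.1,4.1],[-0.8,-0.1,4.1],[-1.3,-0.1,4.1],[-1.9,-0.1,4.1],[-2.5,-0.1,4.1]], angular=[[0,0,0],[0,0,0],[0,0,0],[0,0,0],[0,0,0],[0,0,0],[0,0,0],[0,0,0]], fingers=[1,1,1,1,1,1,1,1])

```text
clock: 16.15
tcp_pos: [0.4183, 0.1578, 0.0173]
tool_rot: [0.004, 1.0, 0.0, 0.0]
ft_force: [-1.4, 0.5, 1.8]
gripper_width: -0.0002
gripper_force: 0.8
```

Request:
carry_out(linear=[[-0.6,0,0],[-1.2,0,0],[-1.8,0,0],[-2.4,0,0],[-3.0,0,0],[-3.6,0,0],[-4.2,0,0],[-4.8,0,-0.1]], angular=[[0,0,0],[0,0,0],[0,0,0],[0,0,0],[0,0,0],[0,0,0],[0,0,0],[0,0,0]], fingers=[1,1,1,1,1,1,1,1])

```text
clock: 16.95
tcp_pos: [0.4655, 0.1572, 0.0178]
tool_rot: [0.004, 1.0, -0.0, -0.001]
ft_force: [-2.7, 0.3, 2.3]
gripper_width: 0.0
gripper_force: 1.6
```

```bash
python3 - <<'E'
from h import *
tcp()
E
```

```text
t 16.95 scale [-52.  -20.3] z 17.8 F [-2.7  0.3  2.3] rv [-7.800e-01 -1.799e+02  3.000e-02]
```

Request:
carry_out(linear=[[-0.6,0,-0.2],[-1.2,0,-0.35],[-1.8,0,-0.5],[-2.4,0,-0.6],[-3.0,0,-0.7],[-3.6,0,-0.8],[-4.2,0,-0.9],[-4.8,0,-1.0]], angular=[[0,0,0],[0,0,0],[0,0,0],[0,0,0],[0,0,0],[0,0,0],[0,0,0],[0,0,0]], fingers=[1,1,1,1,1,1,1,1])

```text
clock: 17.75
tcp_pos: [0.5147, 0.1569, 0.0281]
tool_rot: [0.004, 1.0, 0.0, 0.0]
ft_force: [0.1, 0.1, -0.2]
gripper_width: -0.0001
gripper_force: 0.0
```

Request:
carry_out(linear=[[-0.5,0,0],[-1.0,0,0],[-1.4,0,0.1],[-1.8,0,0.1],[-2.1,0,0.1],[-2.4,0,0.1],[-2.6,0,0.1],[-2.7,0,0.1]], angular=[[0,0,0],[0,0,0],[0,0,0],[0,0,0],[0,0,0],[0,0,0],[0,0,0],[0,0,0]], fingers=[1,1,1,1,1,1,1,1])

```text
clock: 18.55
tcp_pos: [0.541, 0.1566, 0.027]
tool_rot: [0.004, 1.0, 0.0, 0.0]
ft_force: [-0.2, 0.2, 0.9]
gripper_width: 0.0002
gripper_force: 0.2
```

Request:
carry_out(linear=[[-0.1,0,0],[-0.2,0,0],[-0.3,0,0],[-0.4,0,0],[-0.5,0,0],[-0.6,0,0],[-0.7,0,0],[-0.7,0,0]], angular=[[0,0,0],[0,0,0],[0,0,0],[0,0,0],[0,0,0],[0,0,0],[0,0,0],[0,0,0]], fingers=[1,1,1,1,1,1,1,1])

```text
clock: 19.35
tcp_pos: [0.5459, 0.1567, 0.0263]
tool_rot: [0.004, 1.0, -0.0, -0.002]
ft_force: [-5.3, 1.4, -0.8]
gripper_width: -0.0001
gripper_force: 2.5
```

```bash
python3 - <<'E'
from h import *
tcp()
E
```

```text
t 19.35 scale [ 28.5 -20.1] z 26.3 F [-5.3  1.4 -0.8] rv [-7.6000e-01 -1.7978e+02  3.0000e-02]
```

Cell 3 is at the stop. Retracting up to the dial-viewing pose.

Request:
carry_out(linear=[[0.5,0,0],[2,0,-0.3],[3.5,0,-3.5],[3,0.5,-8],[2,1,-12.5],[-1,2,-16.5],[-5,3,-17],[-9,3,-17]], angular=[[0,0,0],[0,0,0],[0,0,0],[0,0,0],[0,0,0],[0,0,0],[0,0,0],[0,0,0]], fingers=[1,1,1,1,1,1,1,1])

```text
clock: 20.15
tcp_pos: [0.6419, 0.1886, 0.2013]
tool_rot: [0.003, 1.0, 0.002, 0.005]
ft_force: [0.4, -0.2, -0.4]
gripper_width: -0.0001
gripper_force: 0.0
```

Request:
carry_out(linear=[[-2,0,0],[-2,0,0],[-2,0,0],[-2,0,0],[-2,0,0]], angular=[[0,0,0],[0,0,0],[0,0,0],[0,0,0],[0,0,0]], fingers=[1,1,1,1,1])

```text
clock: 20.65
tcp_pos: [0.6572, 0.1859, 0.1974]
tool_rot: [0.004, 1.0, 0.0, 0.0]
ft_force: [0.3, -0.8, 0.4]
gripper_width: -0.0002
gripper_force: 0.0
```

```bash
python3 d.py d2.png; python3 - <<'E'
from h import *
d=cv2.imread('pics/d2.png');b=bot.read_camera('side')[:,:,::-1]
B=cv2.resize(b[190:290,240:400],(800-400,250),interpolation=cv2.INTER_CUBIC)
o=np.zeros((400,800,3),np.uint8);o[:,:400]=cv2.resize(d,(400,400));o[:250,400:]=B;cv2.imwrite('pics/f.png',o)
E
```

```text
t 20.65 scale [139.4  10.1] z 197.4 F [ 0.3 -0.8  0.4] rv [7.4000e-01 1.7999e+02 5.0000e-02]
hub px 270.20718267859314 178.3584653734102
215 123
```

View pics/f.png

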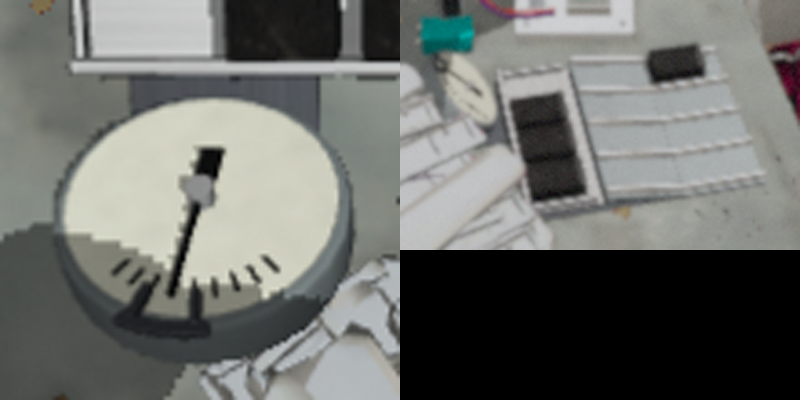

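The needle tip (173,290) stands between the teeth at (147,295) and (195,298). Three cells are against the stop, cell 4 lies at its foot, and the arm is clear.

```bash
python3 -c "
from plant import bot
print(bot.hand_in())"
```

```text
the job is handed in; nothing more can be done
None
```

I slid cells 1, 2 and 3 against the pan's stop and handed the job in at about 21 s; with nothing touching the pan, the needle stands between the teeth, and cell 4 was left at the foot of its lane.

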